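# Bring the bearing to the gauging station

## Task

The green ring is the gauging station, but a blue bearing cap is standing on it: put that cap away by nesting it upright and fully home in the other blue cap. Then slide the carrier dish, with the bearing staying in it, across the mat from the yellow ring until it sits centred in the green ring; never lift the dish off the mat. Leave the shim rings, the snap gauge and the oil bottle where they are.

Things in the scene. Friction and masses are not known exactly. Their poses are not given: they have to be found in the camera images.
- dish: Low round aluminium carrier dish, 84 mm outside diameter, rim 14 mm high, 0.35 kg, on the black rubber mat (mat top at z = 3 mm), starting near the middle of the yellow ring. Origin: centre of its underside, z up. Its orange bar handle runs along its own -x, 44 to 124 mm from the centre: 16 mm wide, underside 29 mm and top 43 mm above the mat, clear beneath beyond 52 mm.
- dish_grip (a point): The middle of the dish's handle bar, 86 mm from the dish's centre along its -x, 36 mm above the mat; same axes as the dish (the bar runs along x, so fingers close along y).
- bearing: Dull grey spherical roller bearing, 62 mm outside diameter, 30 mm bore, 20 mm wide, about 0.28 kg, lying loose and flat in the dish (inside diameter 76 mm), its top 24 mm above the mat. Origin: centre of its underside.
- cap: Blue plastic cap standing in the green ring, open on top, 48 mm high, 60 g. Origin: centre of its underside, z its axis. Foot tapers from 34 mm diameter at the bottom to 42 mm at 22 mm; above 24 mm a straight collar, 52 mm outside, 46 mm inside. Fully nested it stands 24 mm higher than the other cap, collar on rim: only the collar shows, so hold it within about 20 mm of its rim.
- stack_cap: The other blue cap, identical in size, standing upright on the mat beyond the three rings, with the brass shim rings in the same row. Origin: centre of its underside.
- mark_green: Painted green ring on the mat, 102 mm inside and 116 mm outside diameter, flat (no height): the gauging station. Origin: its centre, at the mat's top.
- mark_yellow: Painted yellow ring of the same size: the waiting station, where the dish starts. Origin: its centre.
- mark_red: Painted red ring of the same size: the reject station, empty and not used. Origin: its centre.
- shim_a: Brass shim ring, 60 mm outside diameter, 44 mm bore, 5 mm thick, flat on the mat. Origin: centre of its underside. Leave alone.
- shim_b: Brass shim ring, 50 mm outside diameter, 34 mm bore, 5 mm thick, flat on the mat. Origin: centre of its underside. Leave alone.
- snap_gauge: C-shaped steel snap gauge lying flat at the left side of the mat, about 88 x 100 mm, 16 mm high. Origin: centre of its underside. Leave alone.
- oil_bottle: White plastic oil bottle with a red cap, 48 mm diameter, 110 mm high, standing at the right side of the mat. Origin: centre of its underside. Leave alone.
Mind the look-alikes: they are no part of the job. Of the things like the bearing, leave any that is pink; of the rest the larger one is meant.

How it is judged:
On the way, in this order (a step that is already met when the one before it is completed fails the run):
1. the cap from the green ring is nested upright in the other blue cap and let go (horizontal distance between cap and stack_cap below 0.005 m and z of cap in the frame of stack_cap between 0.019 and 0.029 m and angle between each of cap, stack_cap's own z axis and vertical below 0.12 rad and height (world z) of stack_cap below 0.008 m and contact force between the fingers and cap below 0.3 N and contact force between the fingers and stack_cap below 0.3 N), for 0.3 s.
2. the dish with its bearing sits centred in the green ring (horizontal distance between dish and mark_green below 0.01 m and height (world z) of dish below 0.006 m and angle between dish's own z axis and vertical below 0.06 rad and horizontal distance between bearing and dish below 0.01 m and z of bearing in the frame of dish below 0.009 m), for 0.3 s.
At the end, for the whole second after the job is handed in: The cap is nested fully in the other blue cap (axes within 5 mm, 19 to 29 mm higher than it, both upright within 0.12 rad, the lower cap standing on the mat), the dish stands flat on the mat with its centre within 10 mm of the green ring's centre, the bearing lies flat in it, and all are at rest (all of step 2 and horizontal distance between cap and stack_cap below 0.005 m and z of cap in the frame of stack_cap between 0.019 and 0.029 m and angle between each of cap, stack_cap's own z axis and vertical below 0.12 rad and height (world z) of stack_cap below 0.008 m and linear speed of each of dish, bearing, cap, stack_cap below 0.02 m/s); the robot touches nothing.
It fails at once if the dish is lifted (more than 6 mm) off the mat or tipped by more than 0.2 rad (height (world z) of dish above 0.009 m or angle between dish's own z axis and vertical above 0.2 rad).
It fails at once if the bearing leaves the dish (z of bearing in the frame of dish above 0.016 m or horizontal distance between bearing and dish above 0.02 m).
It fails at once if a shim ring, the snap gauge or the oil bottle is moved by more than 20 mm (distance of any of shim_a, shim_b, snap_gauge, oil_bottle from where it was at the start of the episode above 0.02 m).
It also fails if it takes over 58 s, if anything falls off the work surface, if the arm or the gripper's body presses on something with over 40 N, if the wrist force passes 120 N, or if a joint passes its speed limit or range.

## Robot

A 6-joint arm with a two-finger parallel gripper is mounted at the origin on the work surface. World frame = base frame: x ahead of the robot, y to its left, z up, the work surface at z = 0. Lengths are in m, angles in rad, forces in N, time in s.
With the tool pointing down it reaches from about 0.3 to 0.875 m from the base axis. Payload 4.2 kg.
Tool frame: the origin (TCP) lies midway between the tips of the shut fingers; the grasp point (between the pads) lies 19 mm behind it; z points along the fingers, y is the line along which they close (so a half turn about z gives the same grasp; the last joint's range is limited). The gripper opens to 85 mm and grips with 20 to 120 N. Pads are 22 mm wide; open, the fingers measure 114 mm over their backs; the gripper's body (76 mm by 85 mm) begins 54 mm behind the grasp point. The pads swing forward as they close: fully open they stand 13 mm farther back than shut.
Start: joints at [1.257, 0.32, 1.565, -0, 1.257, -0.02], TCP at [0.167, 0.55, 0.231] pointing down, gripper open.
Joint ranges: [-3.11, 3.11], [-0.84, 2.01], [0.21, 2.61], [-1.34, 4.49], [0.05, 2.63], [-2.56, 2.56]. Speed limits (rad/s): [2.57, 2.57, 3.14, 3.14, 3.14, 3.14].

## Interface

Orientations are given as a rotation vector (axis times angle).
In Python, from bench import get_state, get_image, job_done, look_for, silhouettes, landmark_of gives the robot as it stands. The module is installed in compiled form; this text tells all that it offers.
- The arm moves only by the tool jog_arm, never from a script. Its argument "increments" is a list of rows, each a list of 2 entries, a list of its own where there are three numbers: the shift along the tool's x, y, z in units of 0.75 m (1.0 is 0.75 m), then the turn, a rotation vector about the tool's x, y, z in units of 180 degrees (1.0 is 180 degrees). A call has 1 to 12 rows; each row is the pose to reach, as a shift and turn from the pose commanded when the call began, along the tool's axes at that moment, turning the shorter way round; what a row does not reach only later rows make up. A row lasts 1/12 s, in which the tool goes at most 41.7 mm and 7.16 degrees, less where a joint would pass 70% of its speed; a pose out of reach is approached as far as the arm can. A call with a number of a shift or a turn outside -1 to 1 is refused whole. A call with a gripper value outside its range is refused whole. "claw" is the closure, from -1 (fully open) to 1 (shut), set as the call begins (left out, the last holds). The fingers move at their own pace and stop on an object; "grip_force" is the grip in N (left out, the last holds). Time passes only in rows, so rows that repeat a pose let the fingers close. It gives the time, the measured TCP pose, the force, the opening and the grip force at its end, in the units of the state.
- get_state(): the state, without advancing time (a new reading comes with each control period).
- get_image(name): name is "side" or "top"; returns a dict with "image" (480x640x3 uint8, red, green, blue), "intrinsics" (3x3 intrinsics, pixels), "R" (3x3) and "t" (3): a world point X has camera coordinates R X + t. Camera axes: x right, y down, z forward; pixel columns grow to the right and rows downward; lengths in m; the calibration is good to about 2 mm. A picture is of the moment at which its call begins. There is no depth.
- job_done(): hands the job in; it is judged then, once.
Trained networks look in a picture, given as the dict that the camera call returned (one of the last four; its "shot" number tells which), for a name from the list of things; names that differ only in an ending like _2 or _b are one class to them, and where a whole thing is asked for, a point or a joint stands for the part that bears it (a point fixed in the world has none). Each returns a list of dicts, best first, with "p" (0 to 1); they miss things now and then, are a little off and sometimes report something else, mostly with a low value. They report only what shows in the picture. A call takes as long as a camera call. They do not tell look-alikes from the thing itself.
- look_for(picture, label): "xyz" ([x, y, z] in m, in world coordinates, good to about 4 mm: the middle of the surface that is visible of it).
- silhouettes(picture, label): "pixels" (480x640 bool, what is visible of it).
- landmark_of(picture, label): "xyz" ([x, y, z] in m, in world coordinates, good to about 4 mm: a listed point, or the origin of a listed thing).
The state is a dict: "time_s": time; "q": joint angles; "qd": joint speeds; "effort": joint torques, N m; "tcp_pos": TCP position; "eef_rot": TCP orientation; "ft_force": force on the tool from outside, world axes, zero at the start; "ft_torque": the same for the moment, N m; "opening": finger opening in m; "gripper_force": force on a finger pad.
Only numpy, scipy, OpenCV 4.12 (cv2) and the standard library are available. Lean on these libraries where they do the work, as an engineer would, in place of code of your own. Each camera call takes 0.05 s, during which the arm holds its last target. There are 200 camera calls.

## Working session

There is one attempt and no reset: what is moved stays moved. The work goes in short steps, Python scripts to look and compute and a tool call to move; the robot and the scene stay as the last step left them, time stands still between calls to the robot, and variables do not carry over. Pictures are saved under pics/ and viewed, at most 10 in all, crops included, and the job is handed in when it is done.

Besides the shell and the picture viewer there is one more tool, called after "Request:" by a JSON object that holds its "api" and its "payload". jog_arm: Moves the arm, as the interface text tells. Shifts and turns lie within -1 to 1; 1 stands for 0.75 m of shift or 180 degrees of turn. Its arguments: {"type":"object","properties":{"increments":{"type":"array"},"claw":{"type":"number"},"grip_force":{"type":"number"}},"required":["increments"]}

```bash
mkdir -p pics; python3 - <<'E'
from bench import *
import cv2
s=get_state();print(s['time_s'],s['tcp_pos'],s['eef_rot'],s['opening'])
for n in ("top","side"):
    p=get_image(n);cv2.imwrite(f"pics/{n}0.png",p["image"][:,:,::-1])
    print(n,p['intrinsics'].tolist(),p['R'].tolist(),p['t'].tolist())
    for l in ["dish","dish_grip","bearing","cap","mark_green","mark_yellow","mark_red","shim_a","snap_gauge","oil_bottle"]:
        print(l,[(round(d['p'],2),[round(float(v),3) for v in d['xyz']]) for d in landmark_of(p,l)])
E
```

```text
0.0 [0.16637943 0.54991519 0.23049895] [-4.59868102e-01 -3.10746981e+00  2.70876556e-03] 0.08552799204187843
top [[501.4752793998579, 0.0, 314.0244365390681], [0.0, 501.4752793998579, 234.63701574242418], [0.0, 0.0, 1.0]] [[0.01701409578667271, -0.9997663968751368, -0.01332937447401625], [-0.9822592288820234, -0.014223142198020728, -0.18698799293566376], [0.18675472636764745, 0.016274332715092026, -0.9822717639604752]] [-0.005953483124108492, 0.5332895921739524, 1.0563653626995162]
dish [(0.64, [0.583, 0.003, 0.002]), (0.53, [0.486, 0.448, -0.002])]
dish_grip [(0.96, [0.503, -0.019, 0.038])]
bearing [(0.73, [0.58, 0.004, 0.005]), (0.64, [0.467, 0.089, -0.002])]
cap [(0.65, [0.542, -0.208, 0.004])]
mark_green []
mark_yellow []
mark_red []
shim_a [(0.57, [0.682, 0.018, 0.001]), (0.49, [0.687, 0.148, 0.003])]
snap_gauge [(0.69, [0.488, 0.444, 0.001]), (0.29, [0.581, 0.002, 0.005])]
oil_bottle [(0.85, [0.561, -0.43, 0.004])]
side [[465.0806188806243, 0.0, 327.4204684516504], [0.0, 465.0806188806243, 240.64907070360033], [0.0, 0.0, 1.0]] [[0.8664624927391237, -0.4988613264760393, -0.019496810582009933], [-0.345031075904798, -0.5701383466387367, -0.7455842154659831], [0.3608272513770017, 0.6527477634114226, -0.6661261532360845]] [-0.4539154775999536, 0.21826871027679515, 0.9119441376626348]
dish [(0.56, [0.579, 0.006, 0.003]), (0.19, [0.565, -0.425, 0.004])]
dish_grip [(0.67, [0.501, -0.023, 0.04])]
bearing [(0.81, [0.583, 0.005, 0.009]), (0.73, [0.39, -0.006, 0.005]), (0.59, [0.465, 0.091, 0.001]), (0.3, [0.681, 0.014, 0.002])]
cap [(0.6, [0.542, -0.208, 0.002])]
mark_green []
mark_yellow [(0.72, [0.578, 0.007, 0.002])]
mark_red [(0.55, [0.661, -0.143, 0.007]), (0.5, [0.567, 0.182, 0.003])]
shim_a [(0.58, [0.684, 0.012, 0.002]), (0.52, [0.688, 0.146, 0.001])]
snap_gauge [(0.94, [0.485, 0.448, -0.0])]
oil_bottle [(0.83, [0.562, -0.426, 0.005]), (0.51, [0.486, 0.449, -0.003])]
```

View pics/top0.png

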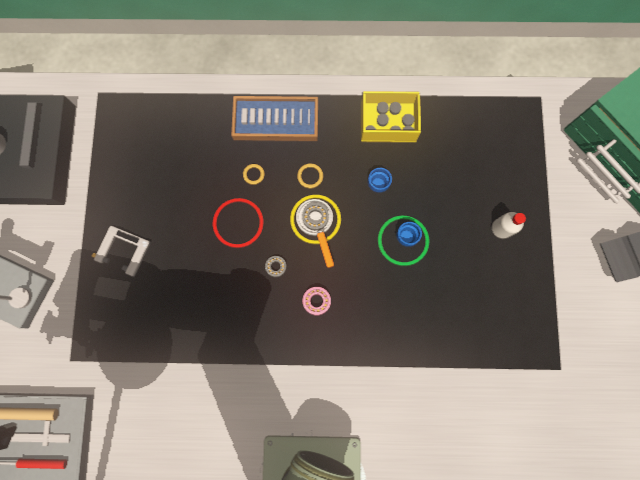

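View pics/side0.png

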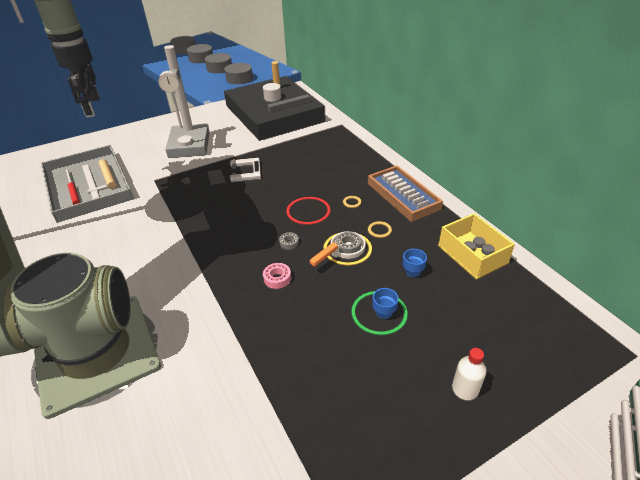

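The top view shows these look-alikes for the bearing: grey in the dish (316,215), small grey (275,266) and pink (316,300). The larger non-pink one is the one in the dish. The caps are at (409,233) in the green ring, which is the one to move, and at (380,179) in the shim row, which is the stack cap. I'll measure them precisely and check a crop.

```bash
cat > h.py <<'E'
import numpy as np, cv2
from scipy.optimize import minimize
from bench import *
A=np.linspace(0,2*np.pi,60)
def proj(p,X):
    c=np.asarray(X)@np.array(p['R']).T+p['t']; u=c@np.array(p['intrinsics']).T
    return u[:,:2]/u[:,2:]
def back(p,uv,z):
    uv=np.c_[np.asarray(uv,float),np.ones(len(uv))]
    R=np.array(p['R']); d=uv@np.linalg.inv(p['intrinsics']).T@R; o=-R.T@p['t']
    return (o+d*((z-o[2])/d[:,2])[:,None])[:,:2]
def hsv(p): return cv2.cvtColor(p['image'],cv2.COLOR_RGB2HSV)
def mask(p,lo,hi): return cv2.inRange(hsv(p),np.array(lo),np.array(hi))>0
def circ(P):
    a,b,c=np.linalg.lstsq(np.c_[P,np.ones(len(P))],(P**2).sum(1),rcond=None)[0]
    return np.array([a/2,b/2]),np.sqrt(c+a*a/4+b*b/4)
def ring(p,lo,hi,near,z=.003):
    v,u=np.nonzero(mask(p,lo,hi)); P=back(p,np.c_[u,v],z)
    r=np.hypot(*(P-near).T); P=P[(r<.075)]
    for _ in range(4):
        c,R=circ(P); P=P[abs(np.hypot(*(P-c).T)-.0545)<.009]
    return c,R,len(P)
def sil(p,x,y,prof,s=4):
    pts=np.concatenate([np.c_[x+r*np.cos(A),y+r*np.sin(A),0*A+z] for r,z in prof])
    h=cv2.convexHull((proj(p,pts)*s+s/2).astype(np.float32))
    im=np.zeros((480*s,640*s),np.uint8); cv2.fillPoly(im,[h.round().astype(np.int32)],1)
    return cv2.resize(im.astype(np.float32),(640,480),interpolation=cv2.INTER_AREA)
def fit(p,m,x0,prof):
    f=lambda q:(lambda S:1-np.minimum(S,m).sum()/np.maximum(S,m).sum())(sil(p,q[0],q[1],prof))
    r=minimize(f,x0,method='Nelder-Mead',options=dict(initial_simplex=np.array(x0)+[[0,0],[.008,0],[0,.008]],xatol=1e-4,fatol=1e-4))
    return r.x,1-r.fun
def CAP(z):return [(.017,z),(.021,z+.022),(.026,z+.024),(.026,z+.048)]
def near(p,m,x,y,z,R=.045):
    c=proj(p,[[x,y,z]])[0]; v,u=np.mgrid[:480,:640]; k=np.hypot(u-c[0],v-c[1])<R*450
    return (m&k).astype(np.float32)
BLUE=((95,110,40),(125,255,255));GREEN=((50,110,60),(80,255,255));YEL=((22,130,80),(35,255,255));ORG=((8,150,80),(21,255,255))
E
python3 - <<'E'
from h import *
for n in("top","side"):
    p=get_image(n)
    print(n,'green',ring(p,*GREEN,(.56,-.19)),'yellow',ring(p,*YEL,(.58,.005)))
    b=mask(p,*BLUE)
    for nm,x0 in(('cap',(.542,-.208)),('stack',(.66,-.14))):
        m=near(p,b,*x0,.03); print(nm,m.sum(),fit(p,m,x0,CAP(.003)))
    v,u=np.nonzero(mask(p,*ORG)); P=back(p,np.c_[u,v],.046);k=np.hypot(*(P-[.5,-.02]).T)<.07;P=P[k]
    mu=P.mean(0);w=np.linalg.svd(P-mu,full_matrices=False);print('handle',mu,w[2][0],len(P),w[1]/np.sqrt(len(P))*np.sqrt(12))
    if n=='top': cv2.imwrite('pics/crop.png',cv2.resize(p['image'][150:320,230:450,::-1],None,fx=3.4,fy=3.4,interpolation=cv2.INTER_CUBIC))
E
```

```text
top green (array([ 0.53379676, -0.20095876]), np.float64(0.05411238656388015), 407) yellow (array([0.58031289, 0.00115307]), np.float64(0.05465567640518811), 580)
cap 489.0 (array([ 0.54122536, -0.20767001]), np.float64(0.952752947807312))
stack 466.0 (array([ 0.66563385, -0.14338095]), np.float64(0.9509550929069519))
handle [ 0.50128664 -0.02258129] [-0.95312309 -0.30258285] 293 [0.08006726 0.01800764]
side green (array([ 0.53294822, -0.20119307]), np.float64(0.05423417457670631), 254) yellow (array([0.57952177, 0.00083802]), np.float64(0.054655808504408696), 165)
cap 647.0 (array([ 0.53924788, -0.20788539]), np.float64(0.9582557082176208))
stack 557.0 (array([ 0.66356915, -0.14316713]), np.float64(0.9599215984344482))
handle [ 0.49909555 -0.03192605] [-0.91415652 -0.40536138] 300 [0.08197085 0.04921638]
```

View pics/crop.png

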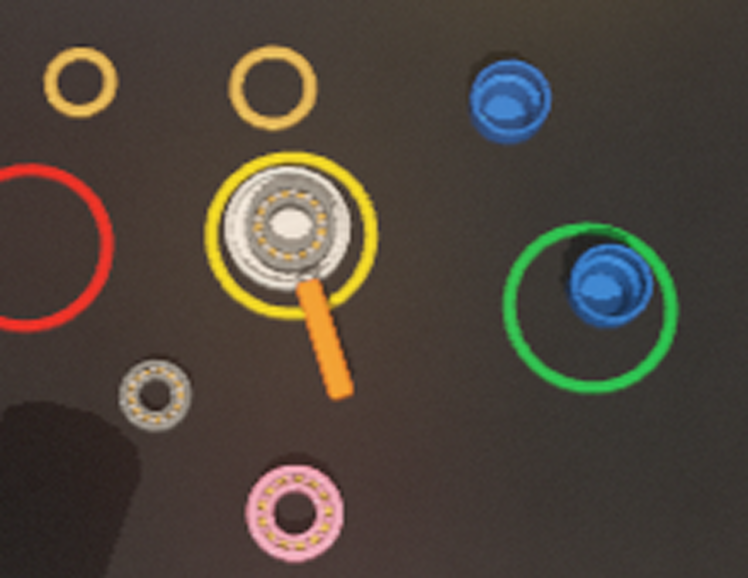

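The crop shows the large grey bearing in the dish at about (290,222), with the handle pointing down and right. The small grey (155,395) and pink (293,512) ones are decoys. Both cap fits agree across the two cameras, so I'll work out the first move.

```bash
cat >> h.py <<'E'
from scipy.spatial.transform import Rotation as Ro
def inc(pos,yang=None):
    "world TCP target, world angle (deg) of tool y, tool pointing down"
    s=get_state(); R=Ro.from_rotvec(s['eef_rot']); M=R.as_matrix()
    d=M.T@(np.array(pos)-s['tcp_pos'])/.75
    w=np.zeros(3)
    if yang is not None:
        a=np.radians(yang); y=np.array([np.cos(a),np.sin(a),0]); z=np.array([0,0,-1.]); x=np.cross(y,z)
        w=(R.inv()*Ro.from_matrix(np.c_[x,y,z])).as_rotvec()/np.pi
    print([d.round(4).tolist(),w.round(4).tolist()],'t',round(s['time_s'],2),'tcp',s['tcp_pos'].round(4),'yang',np.degrees(np.arctan2(M[1,1],M[0,1])).round(2),'tilt',M[2].round(4),'open',round(s['opening'],4),'F',s['ft_force'].round(1),s['gripper_force'])
E
python3 -c "
from h import *
inc((.54,-.208,.13),-72.4)"
```

```text
[[-0.7695, -0.8236, 0.135], [0.0, -0.0, 0.8087]] t 1.2 tcp [0.1665 0.5504 0.2313] yang 73.17 tilt [ 0.e+00  1.e-04 -1.e+00] open 0.0852 F [ 0.4 -0.6  0.1] 0.0
```

Request:
{"api": "jog_arm", "payload": {"increments": [[[-0.7695, -0.8236, 0.1], [0, 0, 0.8087]], [[-0.7695, -0.8236, 0.1], [0, 0, 0.8087]], [[-0.7695, -0.8236, 0.1], [0, 0, 0.8087]], [[-0.7695, -0.8236, 0.1], [0, 0, 0.8087]], [[-0.7695, -0.8236, 0.1], [0, 0, 0.8087]], [[-0.7695, -0.8236, 0.1], [0, 0, 0.8087]], [[-0.7695, -0.8236, 0.1], [0, 0, 0.8087]], [[-0.7695, -0.8236, 0.1], [0, 0, 0.8087]], [[-0.7695, -0.8236, 0.1], [0, 0, 0.8087]], [[-0.7695, -0.8236, 0.1], [0, 0, 0.8087]], [[-0.7695, -0.8236, 0.1], [0, 0, 0.8087]], [[-0.7695, -0.8236, 0.1], [0, 0, 0.8087]]], "claw": -1, "grip_force": 25}}

```text
time_s: 2.2
tcp_pos: [0.3871, 0.1017, 0.1874]
eef_rot: [2.46, 1.953, 0.002]
ft_force: [0.2, 0.3, -0.5]
opening: 0.0848
gripper_force: 0.0
```

```bash
python3 -c "
from h import *
inc((.54,-.208,.13),-72.4)"
```

```text
[[-0.3559, 0.2922, 0.0765], [0.0002, -0.0004, 0.3293]] t 2.2 tcp [0.3871 0.1017 0.1874] yang -13.13 tilt [ 7.0e-04  1.1e-03 -1.0e+00] open 0.0848 F [ 0.2  0.3 -0.5] 0.0
```

Request:
{"api": "jog_arm", "payload": {"increments": [[[-0.35, 0.29, 0.07], [0, 0, 0.32]], [[-0.35, 0.29, 0.07], [0, 0, 0.32]], [[-0.35, 0.29, 0.07], [0, 0, 0.32]], [[-0.35, 0.29, 0.07], [0, 0, 0.32]], [[-0.35, 0.29, 0.07], [0, 0, 0.32]], [[-0.35, 0.29, 0.07], [0, 0, 0.32]], [[-0.35, 0.29, 0.07], [0, 0, 0.32]], [[-0.35, 0.29, 0.07], [0, 0, 0.32]], [[-0.35, 0.29, 0.07], [0, 0, 0.32]], [[-0.35, 0.29, 0.07], [0, 0, 0.32]], [[-0.35, 0.29, 0.07], [0, 0, 0.32]], [[-0.35, 0.29, 0.07], [0, 0, 0.32]]]}}

```text
time_s: 3.2
tcp_pos: [0.5399, -0.1993, 0.1347]
eef_rot: [-3.094, -0.537, 0.001]
ft_force: [-0.1, -0.4, 0.1]
opening: 0.0854
gripper_force: 0.0
```

```bash
python3 -c "
from h import *
inc((.54,-.208,.13),-72.4)
inc((.54,-.208,.031),-72.4)"
```

```text
[[-0.0038, 0.0109, 0.0062], [-0.0003, 0.0001, 0.0116]] t 3.2 tcp [ 0.5399 -0.1993  0.1347] yang -70.3 tilt [-5.0e-04 -1.1e-03 -1.0e+00] open 0.0854 F [-0.1 -0.4  0.1] 0.0
[[-0.0038, 0.011, 0.1382], [-0.0003, 0.0001, 0.0116]] t 3.2 tcp [ 0.5399 -0.1993  0.1347] yang -70.3 tilt [-5.0e-04 -1.1e-03 -1.0e+00] open 0.0854 F [-0.1 -0.4  0.1] 0.0
```

Request:
{"api": "jog_arm", "payload": {"increments": [[[-0.0038, 0.011, 0.006], [0, 0, 0.0116]], [[-0.0038, 0.011, 0.006], [0, 0, 0.0116]], [[-0.0038, 0.011, 0.05], [0, 0, 0.0116]], [[-0.0038, 0.011, 0.05], [0, 0, 0.0116]], [[-0.0038, 0.011, 0.05], [0, 0, 0.0116]], [[-0.0038, 0.011, 0.05], [0, 0, 0.0116]]]}}

```text
time_s: 3.7
tcp_pos: [0.5409, -0.209, 0.0979]
eef_rot: [3.105, 0.48, 0.001]
ft_force: [-0.0, 0.1, -0.3]
opening: 0.0857
gripper_force: 0.0
```

```bash
python3 -c "
from h import *
inc((.54,-.208,.031),-72.4)"
```

```text
[[-0.0008, -0.0016, 0.0892], [0.0001, -0.0001, -0.0002]] t 3.7 tcp [ 0.5409 -0.209   0.0979] yang -72.44 tilt [ 4.e-04  2.e-04 -1.e+00] open 0.0857 F [-0.   0.1 -0.3] 0.0
```

Request:
{"api": "jog_arm", "payload": {"increments": [[[-0.0008, -0.0016, 0.03], [0, 0, 0]], [[-0.0008, -0.0016, 0.06], [0, 0, 0]], [[-0.0008, -0.0016, 0.089], [0, 0, 0]], [[-0.0008, -0.0016, 0.089], [0, 0, 0]], [[-0.0008, -0.0016, 0.089], [0, 0, 0]]]}}

```text
time_s: 4.12
tcp_pos: [0.5399, -0.2082, 0.0308]
eef_rot: [-3.105, -0.479, 0.0]
ft_force: [0.3, 1.2, 0.3]
opening: 0.0854
gripper_force: 0.0
```

Request:
{"api": "jog_arm", "payload": {"increments": [[[0, 0, 0], [0, 0, 0]], [[0, 0, 0], [0, 0, 0]], [[0, 0, 0], [0, 0, 0]], [[0, 0, 0], [0, 0, 0]], [[0, 0, 0], [0, 0, 0]], [[0, 0, 0], [0, 0, 0]], [[0, 0, 0], [0, 0, 0]], [[0, 0, 0], [0, 0, 0]]], "claw": 1, "grip_force": 25}}

```text
time_s: 4.78
tcp_pos: [0.5409, -0.2087, 0.0323]
eef_rot: [3.103, 0.479, 0.005]
ft_force: [-0.1, 0.3, 4.5]
opening: 0.0508
gripper_force: 25.5
```

```bash
python3 -c "
from h import *
s=get_state();x,y,z=s['tcp_pos']
inc((x,y,z+.06),-72.4)
p=get_image('top');b=mask(p,*BLUE)
for c in((.54,-.208),(.664,-.143)): print(fit(p,near(p,b,*c,.03),c,CAP(.003)))
p=get_image('side');cv2.imwrite('pics/s1.png',cv2.resize(p['image'][200:380,300:500,::-1],None,fx=3,fy=3))
"
```

```text
[[0.0002, 0.0002, -0.08], [0.0007, -0.0009, -0.0003]] t 4.78 tcp [ 0.5409 -0.2087  0.0323] yang -72.46 tilt [ 0.0027  0.0021 -1.    ] open 0.0508 F [-0.1  0.3  4.5] 25.485456045717
(array([ 0.54 , -0.208]), np.float64(0.0))
(array([ 0.6656339 , -0.14336049]), np.float64(0.9339292645454407))
```

View pics/s1.png

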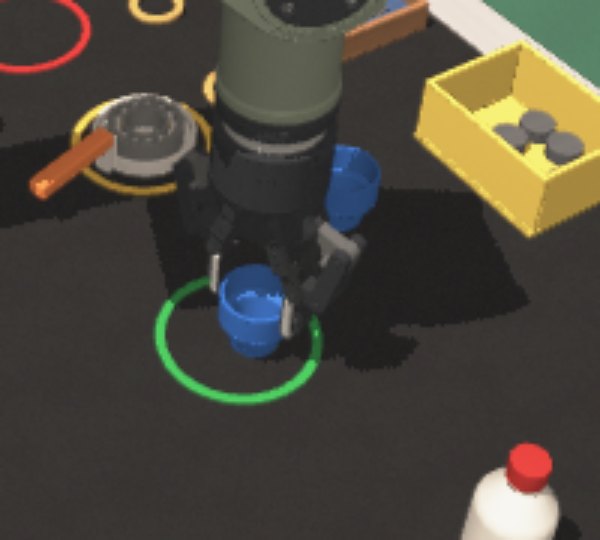

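The fingers hold the cap's collar at (250,310) in the crop. The stack cap at (350,185) and the dish are undisturbed. Lifting next.

Request:
{"api": "jog_arm", "payload": {"increments": [[[0, 0, -0.02], [0, 0, 0]], [[0, 0, -0.05], [0, 0, 0]], [[0, 0, -0.08], [0, 0, 0]], [[0, 0, -0.1], [0, 0, 0]], [[0, 0, -0.1], [0, 0, 0]], [[0, 0, -0.1], [0, 0, 0]], [[0, 0, -0.1], [0, 0, 0]]]}}

```text
time_s: 5.47
tcp_pos: [0.5391, -0.208, 0.1047]
eef_rot: [-3.104, -0.479, 0.002]
ft_force: [-1.1, 0.1, -0.9]
opening: 0.0509
gripper_force: 26.5
```

```bash
python3 -c "
from h import *
s=get_state();x,y,z=s['tcp_pos']
inc((x+.1244,y+.0645,z),-72.4)
p=get_image('side');b=mask(p,*BLUE)
zc=z-.0323+.003
m=near(p,b,x,y,zc+.024,.05);n,l,st,c=cv2.connectedComponentsWithStats(m.astype(np.uint8));m=(l==1+st[1:,4].argmax()).astype(np.float32)
print(zc,m.sum(),[ (dz,fit(p,m,(x,y),CAP(zc+dz))) for dz in(-.004,0,.004)])
"
```

```text
[[0.1841, -0.032, -0.0002], [-0.0003, 0.0003, -0.0004]] t 5.47 tcp [ 0.5391 -0.208   0.1047] yang -72.46 tilt [-0.001 -0.001 -1.   ] open 0.0509 F [-1.1  0.1 -0.9] 26.48734275251627
0.07535130834941425 638.0 [(-0.004, (array([ 0.53907525, -0.20491684]), np.float64(0.8561151027679443))), (0, (array([ 0.53691699, -0.20791505]), np.float64(0.8507500290870667))), (0.004, (array([ 0.53470425, -0.21080456]), np.float64(0.8433194756507874)))]
```

```bash
python3 -c "
from h import *
inc((.6646,-.1433,.105),-72.4)"
```

```text
[[0.1857, -0.0317, -0.0013], [-0.0005, 0.0006, -0.0004]] t 5.52 tcp [ 0.5389 -0.2079  0.1042] yang -72.47 tilt [-0.0017 -0.0016 -1.    ] open 0.0508 F [ 0.4  0.  -0. ] 26.48763181641698
```

Request:
{"api": "jog_arm", "payload": {"increments": [[[0.03, -0.005, -0.002], [0, 0, 0]], [[0.07, -0.012, -0.002], [0, 0, 0]], [[0.11, -0.019, -0.002], [0, 0, 0]], [[0.15, -0.026, -0.002], [0, 0, 0]], [[0.175, -0.03, -0.002], [0, 0, 0]], [[0.1853, -0.0317, -0.002], [0, 0, 0]], [[0.1853, -0.0317, -0.002], [0, 0, 0]], [[0.1853, -0.0317, -0.002], [0, 0, 0]], [[0.1853, -0.0317, -0.002], [0, 0, 0]]]}}

```text
time_s: 6.27
tcp_pos: [0.6635, -0.1443, 0.1062]
eef_rot: [-3.104, -0.478, 0.004]
ft_force: [-1.1, 0.1, -1.0]
opening: 0.051
gripper_force: 26.5
```

```bash
python3 -c "
from h import *
inc((.6646,-.1433,.058),-72.4)
p=get_image('side');cv2.imwrite('pics/s2.png',cv2.resize(p['image'][190:310,340:500,::-1],None,fx=4,fy=4))
inc((.6646,-.1433,.058),-72.4)
"
```

```text
[[0.0019, -0.0008, 0.0643], [-0.0003, 0.0007, -0.0006]] t 6.27 tcp [ 0.6635 -0.1443  0.1062] yang -72.51 tilt [-2.2e-03 -9.0e-04 -1.0e+00] open 0.051 F [-1.1  0.1 -1. ] 26.488149259239435
[[0.0017, -0.001, 0.0647], [-0.0002, 0.0005, -0.0007]] t 6.32 tcp [ 0.6637 -0.1444  0.1065] yang -72.52 tilt [-1.6e-03 -7.0e-04 -1.0e+00] open 0.0507 F [-0.8 -0.4  0.6] 26.490016411989927
```

View pics/s2.png

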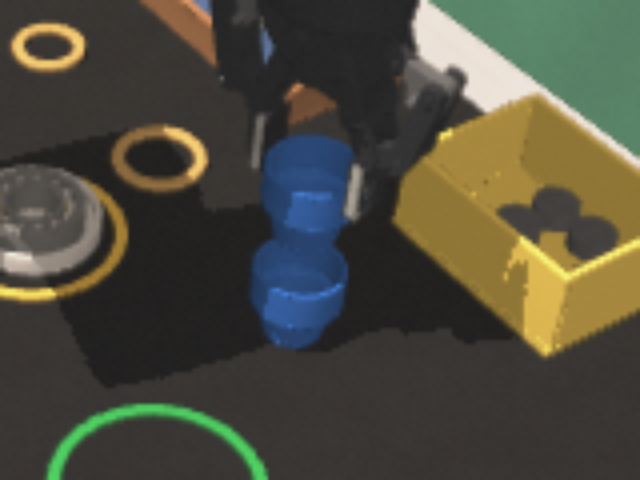

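The held cap's foot is directly above the stack cap: the axes are at crop x≈308 and ≈299, which matches the perspective. Lowering it now.

Request:
{"api": "jog_arm", "payload": {"increments": [[[0.0012, -0.001, 0.015], [0, 0, 0]], [[0.0012, -0.001, 0.03], [0, 0, 0]], [[0.0012, -0.001, 0.042], [0, 0, 0]], [[0.0012, -0.001, 0.05], [0, 0, 0]], [[0.0012, -0.001, 0.056], [0, 0, 0]], [[0.0012, -0.001, 0.06], [0, 0, 0]], [[0.0012, -0.001, 0.06], [0, 0, 0]], [[0.0012, -0.001, 0.06], [0, 0, 0]]]}}

```text
time_s: 6.98
tcp_pos: [0.6659, -0.1427, 0.0619]
eef_rot: [-3.105, -0.479, -0.0]
ft_force: [-0.0, -0.3, -0.3]
opening: 0.0509
gripper_force: 26.5
```

```bash
python3 -c "
from h import *
inc((.6646,-.1433,.0555),-72.4)"
```

```text
[[-0.0019, 0.0002, 0.0085], [0.0, -0.0001, -0.0004]] t 6.98 tcp [ 0.6659 -0.1427  0.0619] yang -72.46 tilt [ 2.e-04  0.e+00 -1.e+00] open 0.0509 F [-0.  -0.3 -0.3] 26.48648500442505
```

Request:
{"api": "jog_arm", "payload": {"increments": [[[-0.0006, 0, 0.003], [0, 0, 0]], [[-0.0006, 0, 0.006], [0, 0, 0]], [[-0.0006, 0, 0.009], [0, 0, 0]], [[-0.0006, 0, 0.009], [0, 0, 0]], [[-0.0006, 0, 0.009], [0, 0, 0]]]}}

```text
time_s: 7.4
tcp_pos: [0.6658, -0.1429, 0.0564]
eef_rot: [3.104, 0.479, 0.002]
ft_force: [-1.4, 0.2, 5.0]
opening: 0.0511
gripper_force: 26.9
```

```bash
python3 -c "
from h import *
inc((.6646,-.1433,.0555),-72.4)"
```

```text
[[-0.0016, -0.0, 0.0012], [0.0002, -0.0004, -0.0003]] t 7.4 tcp [ 0.6658 -0.1429  0.0564] yang -72.46 tilt [ 1.4e-03  7.0e-04 -1.0e+00] open 0.0511 F [-1.4  0.2  5. ] 26.930054370313883
```

Seated at the predicted height with 5 N. I'll release and lift.

Request:
{"api": "jog_arm", "payload": {"increments": [[[0, 0, 0.001], [0, 0, 0]], [[0, 0, 0.001], [0, 0, 0]], [[0, 0, 0.001], [0, 0, 0]], [[0, 0, 0.001], [0, 0, 0]], [[0, 0, 0.001], [0, 0, 0]], [[0, 0, 0.001], [0, 0, 0]], [[0, 0, 0.001], [0, 0, 0]]], "claw": -1}}

```text
time_s: 7.98
tcp_pos: [0.6653, -0.1429, 0.0543]
eef_rot: [-3.105, -0.479, 0.0]
ft_force: [-0.3, 0.4, 0.2]
opening: 0.0854
gripper_force: 0.0
```

Request:
{"api": "jog_arm", "payload": {"increments": [[[0, 0, -0.02], [0, 0, 0]], [[0, 0, -0.05], [0, 0, 0]], [[0, 0, -0.09], [0, 0, 0]], [[0.0, 0, -0.12], [0, 0, 0]], [[-0.05, 0, -0.12], [0, 0, 0]], [[-0.1, 0, -0.12], [0, 0, 0]], [[-0.15, 0.0, -0.12], [0, 0, 0]], [[-0.2, -0.04, -0.12], [0, 0, 0]], [[-0.22, -0.08, -0.12], [0, 0, 0]], [[-0.22, -0.12, -0.12], [0, 0, 0]], [[-0.22, -0.16, -0.12], [0, 0, 0]], [[-0.22, -0.16, -0.12], [0, 0, 0]]]}}

```text
time_s: 8.98
tcp_pos: [0.4691, -0.0748, 0.1445]
eef_rot: [-3.102, -0.482, 0.003]
ft_force: [-0.3, -0.4, -0.9]
opening: 0.0856
gripper_force: 0.0
```

```bash
python3 - <<'E'
from h import *
N=[(.017,.003),(.021,.025),(.026,.027),(.026,.075)]
for n in('side','top'):
    p=get_image(n);b=mask(p,*BLUE);m=near(p,b,.6646,-.1433,.04,.07)
    print(n,m.sum(),fit(p,m,(.6646,-.1433),N),'green',ring(p,*GREEN,(.534,-.201)))
    v,u=np.nonzero(mask(p,*ORG)); P=back(p,np.c_[u,v],.046);P=P[np.hypot(*(P-[.5,-.02]).T)<.07]
    print('handle',P.mean(0),np.linalg.svd(P-P.mean(0),full_matrices=False)[2][0],len(P))
    if n=='side':cv2.imwrite('pics/s3.png',cv2.resize(p['image'][180:340,260:480,::-1],None,fx=3.5,fy=3.5))
inc((.499,-.023,.11),-72.4)
E
```

```text
side 757.0 (array([ 0.66391258, -0.14337069]), np.float64(0.9664921760559082)) green (array([ 0.53186705, -0.20173761]), np.float64(0.05454986155396948), 521)
handle [ 0.50065878 -0.03395978] [-0.83403214 -0.55171586] 343
top 511.0 (array([ 0.6659804 , -0.14378127]), np.float64(0.8890587687492371)) green (array([ 0.53271104, -0.20142362]), np.float64(0.05450384352815804), 235)
handle [0.52803131 0.00416383] [ 0.25041271 -0.96813918] 56
[[0.0565, -0.0585, 0.0464], [0.0002, -0.0003, 0.0003]] t 9.08 tcp [ 0.4719 -0.0776  0.1448] yang -72.35 tilt [ 9.e-04  7.e-04 -1.e+00] open 0.0853 F [1.3 0.3 0.7] 0.0
```

View pics/s3.png

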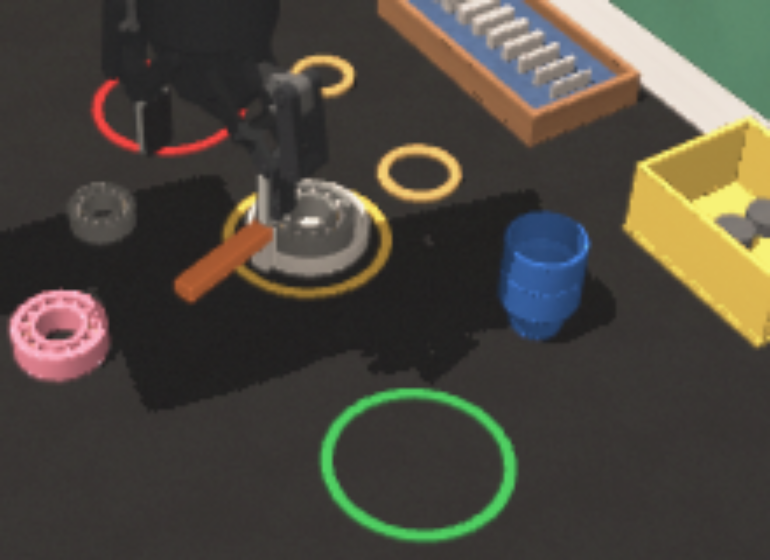

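The cap is nested with its collar on the rim, around (545,280) in the crop (silhouette fit 0.97). The shims are untouched, and the green ring is clear. Next, the handle.

Request:
{"api": "jog_arm", "payload": {"increments": [[[0.02, -0.02, 0.0], [0, 0, 0]], [[0.05, -0.05, 0.02], [0, 0, 0]], [[0.0565, -0.0585, 0.046], [0, 0, 0]], [[0.0565, -0.0585, 0.046], [0, 0, 0]], [[0.0565, -0.0585, 0.046], [0, 0, 0]], [[0.0565, -0.0585, 0.046], [0, 0, 0]], [[0.0565, -0.0585, 0.046], [0, 0, 0]]], "claw": -1}}

```text
time_s: 9.67
tcp_pos: [0.4996, -0.0246, 0.1107]
eef_rot: [3.105, 0.477, 0.002]
ft_force: [0.5, 0.3, -0.1]
opening: 0.0855
gripper_force: 0.0
```

```bash
python3 -c "
from h import *
inc((.4987,-.023,.02),-72.4)"
```

```text
[[-0.0006, -0.0025, 0.121], [0.0002, -0.0004, -0.0008]] t 9.67 tcp [ 0.4996 -0.0246  0.1107] yang -72.54 tilt [ 1.4e-03  7.0e-04 -1.0e+00] open 0.0855 F [ 0.5  0.3 -0.1] 0.0
```

Request:
{"api": "jog_arm", "payload": {"increments": [[[-0.0006, -0.0015, 0.03], [0, 0, 0]], [[-0.0006, -0.0015, 0.06], [0, 0, 0]], [[-0.0006, -0.0015, 0.09], [0, 0, 0]], [[-0.0006, -0.0015, 0.11], [0, 0, 0]], [[-0.0006, -0.0015, 0.12], [0, 0, 0]], [[-0.0006, -0.0015, 0.12], [0, 0, 0]], [[-0.0006, -0.0015, 0.12], [0, 0, 0]]]}}

```text
time_s: 10.25
tcp_pos: [0.4989, -0.0231, 0.0206]
eef_rot: [3.105, 0.478, 0.002]
ft_force: [-1.0, -0.0, 0.6]
opening: 0.0855
gripper_force: 0.0
```

Request:
{"api": "jog_arm", "payload": {"increments": [[[0, 0, 0], [0, 0, 0]], [[0, 0, 0], [0, 0, 0]], [[0, 0, 0], [0, 0, 0]], [[0, 0, 0], [0, 0, 0]], [[0, 0, 0], [0, 0, 0]], [[0, 0, 0], [0, 0, 0]], [[0, 0, 0], [0, 0, 0]], [[0, 0, 0], [0, 0, 0]], [[0, 0, 0], [0, 0, 0]], [[0, 0, 0], [0, 0, 0]], [[0, 0, 0], [0, 0, 0]], [[0, 0, 0], [0, 0, 0]]], "claw": 1, "grip_force": 60}}

```text
time_s: 11.25
tcp_pos: [0.4984, -0.0227, 0.0202]
eef_rot: [3.105, 0.479, 0.001]
ft_force: [-2.1, -0.5, 4.6]
opening: 0.015
gripper_force: 60.4
```

```bash
cat >> h.py <<'E'
def dish(p,x0):
    "fit of the bright/grey dish rim outline"
    H=hsv(p); m=((H[:,:,1]<70)&(H[:,:,2]>75))
    m=near(p,m,*x0,.012,.065).astype(np.uint8)
    m=cv2.morphologyEx(m,cv2.MORPH_OPEN,np.ones((3,3),np.uint8))
    n,l,st,c=cv2.connectedComponentsWithStats(m)
    h=cv2.convexHull(np.argwhere(l==1+st[1:,4].argmax())[:,::-1].astype(np.int32))
    k=np.zeros((480,640),np.uint8);cv2.fillPoly(k,[h],1)
    return fit(p,k.astype(np.float32),x0,[(.042,.003),(.042,.017),(.031,.027)])
E
python3 - <<'E'
from h import *
for n in('side','top'):
    p=get_image(n); print(n,dish(p,(.5805,.003)))
    d=landmark_of(p,'dish');print([(round(q['p'],2),np.round(q['xyz'],4)) for q in d])
s=get_state();x,y,z=s['tcp_pos'];inc((x+.5328-.5805,y-.2013-.003,z))
E
```

```text
side (array([0.58150951, 0.0023554 ]), np.float64(0.8545055389404297))
[(0.84, array([0.5826, 0.0032, 0.0021])), (0.57, array([0.5678, 0.1784, 0.0008])), (0.4, array([0.5804, 0.0057, 0.0018]))]
top (array([0.55859375, 0.01132031]), np.float64(0.45230865478515625))
[]
[[-0.1427, 0.2406, -0.0], [0.0, 0.0, 0.0]] t 11.45 tcp [ 0.4984 -0.0227  0.0202] yang -72.47 tilt [ 4.e-04  2.e-04 -1.e+00] open 0.0149 F [-0.8 -1.2  7. ] 60.44312596321106
```

Request:
{"api": "jog_arm", "payload": {"increments": [[[-0.0014, 0.0024, 0], [0, 0, 0]], [[-0.0057, 0.0096, 0], [0, 0, 0]], [[-0.0128, 0.0217, 0], [0, 0, 0]], [[-0.02, 0.0337, 0], [0, 0, 0]], [[-0.0271, 0.0457, 0], [0, 0, 0]], [[-0.0342, 0.0577, 0], [0, 0, 0]], [[-0.0414, 0.0698, 0], [0, 0, 0]], [[-0.0485, 0.0818, 0], [0, 0, 0]], [[-0.0556, 0.0938, 0], [0, 0, 0]], [[-0.0614, 0.1035, 0], [0, 0, 0]], [[-0.0642, 0.1083, 0], [0, 0, 0]], [[-0.0642, 0.1083, 0], [0, 0, 0]]]}}

```text
time_s: 12.45
tcp_pos: [0.4764, -0.1162, 0.02]
eef_rot: [3.105, 0.477, -0.0]
ft_force: [-0.4, -1.0, 7.0]
opening: 0.0149
gripper_force: 60.7
```

```bash
python3 - <<'E'
from h import *
inc((.4985-.0477,-.0228-.2043,.0202),-72.4)
p=get_image('side'); print(dish(p,(.559,-.09)))
print([(round(q['p'],2),np.round(q['xyz'],4)) for l in('dish','bearing') for q in landmark_of(p,l)])
cv2.imwrite('pics/s4.png',cv2.resize(p['image'][200:350,260:460,::-1],None,fx=3.5,fy=3.5))
E
```

```text
[[-0.0769, 0.1308, -0.0001], [0.0002, 0.0001, -0.0007]] t 12.45 tcp [ 0.4764 -0.1162  0.02  ] yang -72.53 tilt [-3.e-04  6.e-04 -1.e+00] open 0.0149 F [-0.4 -1.   7. ] 60.71366786956787
(array([ 0.5607304 , -0.09095332]), np.float64(0.8460037708282471))
[(0.73, array([ 0.5567, -0.0858,  0.0076])), (0.9, array([ 0.3916, -0.0064,  0.0012])), (0.7, array([ 0.5626, -0.0936,  0.0091])), (0.58, array([0.4637, 0.0888, 0.0016]))]
```

View pics/s4.png

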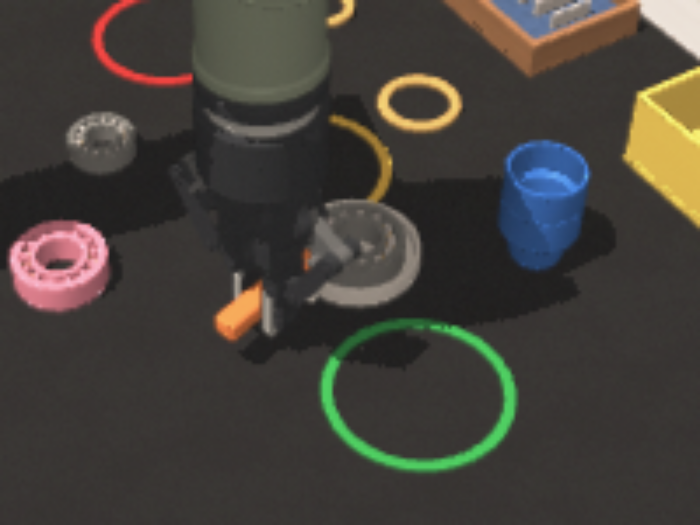

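The dish is at about (365,250) in the crop, flat, with the bearing in it, and it's following the handle toward the green ring at (418,395). I'll continue the slide.

Request:
{"api": "jog_arm", "payload": {"increments": [[[-0.002, 0.0034, 0], [0, 0, 0]], [[-0.007, 0.0119, 0], [0, 0, 0]], [[-0.015, 0.0255, 0], [0, 0, 0]], [[-0.024, 0.0408, 0], [0, 0, 0]], [[-0.033, 0.0561, 0], [0, 0, 0]], [[-0.042, 0.0714, 0], [0, 0, 0]], [[-0.051, 0.0867, 0], [0, 0, 0]], [[-0.06, 0.102, 0], [0, 0, 0]], [[-0.068, 0.1157, 0], [0, 0, 0]], [[-0.074, 0.1259, 0], [0, 0, 0]], [[-0.0769, 0.1305, 0], [0, 0, 0]], [[-0.0769, 0.1305, 0], [0, 0, 0]]]}}

```text
time_s: 13.6
tcp_pos: [0.4505, -0.2267, 0.02]
eef_rot: [3.105, 0.477, -0.001]
ft_force: [-0.7, 0.4, 7.8]
opening: 0.0152
gripper_force: 60.8
```

Request:
{"api": "jog_arm", "payload": {"increments": [[[0, 0, 0], [0, 0, 0]], [[0, 0, 0], [0, 0, 0]]]}}

```text
time_s: 13.77
tcp_pos: [0.4506, -0.2266, 0.0201]
eef_rot: [3.104, 0.478, -0.001]
ft_force: [-0.2, 0.7, 7.0]
opening: 0.0147
gripper_force: 60.7
```

```bash
python3 - <<'E'
from h import *
inc((.4985-.0477,-.0228-.2043,.0202),-72.4)
for n in('side','top'):
    p=get_image(n); print(n,dish(p,(.533,-.201)),ring(p,*GREEN,(.533,-.201)))
    print([(l,round(q['p'],2),np.round(q['xyz'],4)) for l in('dish','bearing','dish_grip') for q in landmark_of(p,l)])
    if n=='side':cv2.imwrite('pics/s5.png',cv2.resize(p['image'][240:360,310:470,::-1],None,fx=4.5,fy=4.5))
E
```

```text
[[0.0001, 0.0007, -0.0001], [0.0003, 0.0003, -0.0004]] t 13.77 tcp [ 0.4506 -0.2266  0.0201] yang -72.48 tilt [-9.e-04  8.e-04 -1.e+00] open 0.0147 F [-0.2  0.7  7. ] 60.69899797439575
side (array([ 0.53620835, -0.20147884]), np.float64(0.7509211301803589)) (array([ 0.5319472 , -0.20073006]), np.float64(0.05537405274500762), 267)
[('dish', 0.71, array([ 0.5335, -0.199 ,  0.0037])), ('bearing', 0.78, array([4.648e-01, 9.040e-02, 3.000e-04])), ('bearing', 0.73, array([ 0.537 , -0.2018,  0.0101])), ('bearing', 0.61, array([ 0.3901, -0.0066,  0.0034])), ('dish_grip', 0.76, array([ 0.4512, -0.2234,  0.0401]))]
top (array([ 0.53626837, -0.198605  ]), np.float64(0.9095298647880554)) (array([ 0.53303575, -0.20098969]), np.float64(0.05452057407395846), 367)
[('dish', 0.65, array([ 0.5354, -0.2008,  0.0019])), ('bearing', 0.72, array([ 0.5373, -0.1964,  0.0078])), ('bearing', 0.72, array([ 0.4677,  0.0908, -0.0009]))]
```

View pics/s5.png

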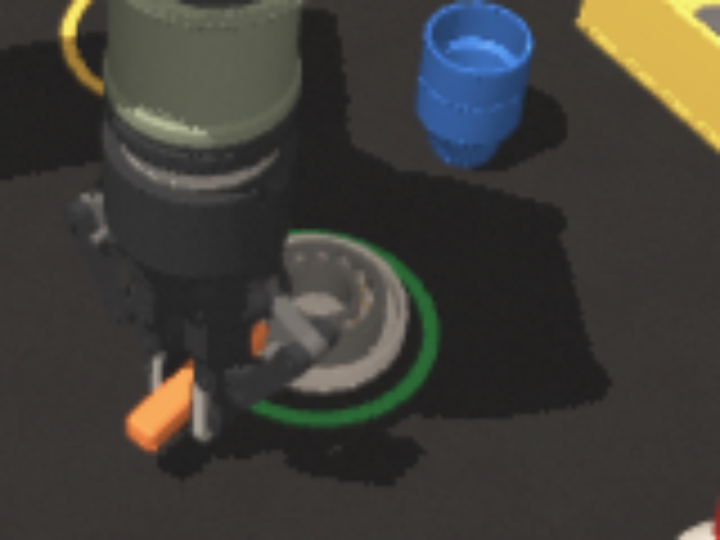

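The dish is inside the green ring within about 3 mm, bearing in place, and the nested caps are undisturbed. I'll release and retreat.

Request:
{"api": "jog_arm", "payload": {"increments": [[[0, 0, 0], [0, 0, 0]], [[0, 0, 0], [0, 0, 0]], [[0, 0, 0], [0, 0, 0]], [[0, 0, 0], [0, 0, 0]], [[0, 0, 0], [0, 0, 0]], [[0, 0, 0], [0, 0, 0]], [[0, 0, 0], [0, 0, 0]], [[0, 0, 0], [0, 0, 0]]], "claw": -1}}

```text
time_s: 14.83
tcp_pos: [0.4513, -0.2253, 0.0198]
eef_rot: [-3.105, -0.479, 0.0]
ft_force: [-0.4, -0.1, -0.5]
opening: 0.0855
gripper_force: 0.0
```

Request:
{"api": "jog_arm", "payload": {"increments": [[[0, 0, -0.02], [0, 0, 0]], [[0, 0, -0.06], [0, 0, 0]], [[0, 0, -0.1], [0, 0, 0]], [[0, 0, -0.15], [0, 0, 0]], [[0, 0, -0.2], [0, 0, 0]], [[0, -0.05, -0.24], [0, 0, 0]], [[0, -0.1, -0.24], [0, 0, 0]], [[0, -0.15, -0.24], [0, 0, 0]], [[0, -0.2, -0.24], [0, 0, 0]], [[0, -0.25, -0.24], [0, 0, 0]], [[0, -0.3, -0.24], [0, 0, 0]], [[0, -0.35, -0.24], [0, 0, 0]]]}}

```text
time_s: 15.83
tcp_pos: [0.3712, 0.0264, 0.2]
eef_rot: [-3.105, -0.478, -0.001]
ft_force: [0.2, 0.8, 0.4]
opening: 0.0857
gripper_force: 0.0
```

```bash
python3 - <<'E'
from h import *
inc((.45,0,.2))
N=[(.017,.003),(.021,.025),(.026,.027),(.026,.075)]
for n in('side','top'):
    p=get_image(n); print(n,dish(p,(.533,-.201)),ring(p,*GREEN,(.533,-.201)))
    print([(l,round(q['p'],2),np.round(q['xyz'],4)) for l in('dish','bearing') for q in landmark_of(p,l)[:2]])
    print(fit(p,near(p,mask(p,*BLUE),.6646,-.1433,.04,.07),(.6646,-.1433),N))
    v,u=np.nonzero(mask(p,*ORG)); P=back(p,np.c_[u,v],.046);P=P[np.hypot(*(P-[.453,-.226]).T)<.07]
    print('handle',P.mean(0),np.linalg.svd(P-P.mean(0),full_matrices=False)[2][0],len(P))
    if n=='top':cv2.imwrite('pics/s6.png',cv2.resize(p['image'][150:290,340:500,::-1],None,fx=4,fy=4))
E
```

```text
[[0.0896, 0.0652, 0.0001], [0.0, 0.0, 0.0]] t 15.83 tcp [0.3712 0.0264 0.2   ] yang -72.5 tilt [ 7.e-04  0.e+00 -1.e+00] open 0.0857 F [0.2 0.8 0.4] 0.0
side (array([ 0.53254088, -0.20075894]), np.float64(0.9531069397926331)) (array([ 0.53226075, -0.20125844]), np.float64(0.054989182546445095), 416)
[('dish', 0.61, array([ 0.5319, -0.1978,  0.0039])), ('dish', 0.56, array([ 0.6666, -0.1426,  0.0255])), ('bearing', 0.63, array([ 0.5358, -0.2021,  0.0073])), ('bearing', 0.58, array([ 0.3903, -0.008 ,  0.0048]))]
(array([ 0.66402957, -0.1434389 ]), np.float64(0.9670709371566772))
handle [ 0.44851387 -0.23075677] [-0.95169166 -0.30705535] 347
top (array([ 0.53492925, -0.20038928]), np.float64(0.9552637338638306)) (array([ 0.53281661, -0.20117477]), np.float64(0.05458527108677427), 558)
[('dish', 0.71, array([ 0.536 , -0.1969,  0.0017])), ('dish', 0.66, array([ 0.5638, -0.4277,  0.0023])), ('bearing', 0.68, array([ 0.5342, -0.1987,  0.0043])), ('bearing', 0.45, array([ 0.467 ,  0.0889, -0.0013]))]
(array([ 0.66577955, -0.1428101 ]), np.float64(0.9515275955200195))
handle [ 0.45322603 -0.2243752 ] [-0.9536963  -0.30077129] 308
```

View pics/s6.png

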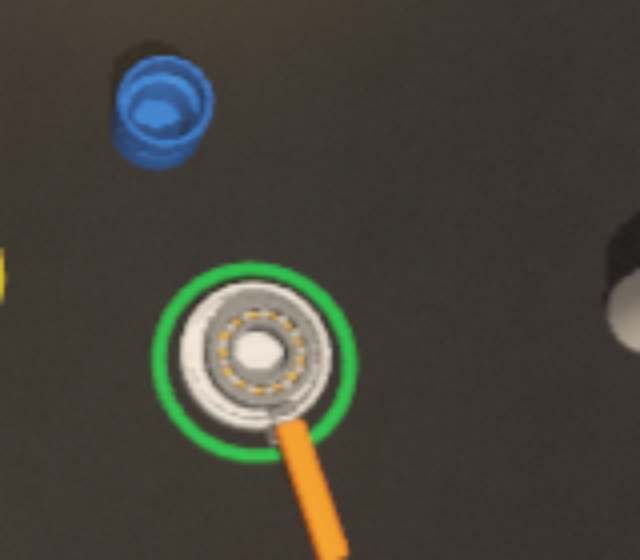

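The dish is centred in the green ring at (255,358), within about 2 mm. The bearing lies flat in it, and the caps are nested at (163,112). Letting the arm settle, then handing in.

Request:
{"api": "jog_arm", "payload": {"increments": [[[0, 0, 0], [0, 0, 0]], [[0, 0, 0], [0, 0, 0]], [[0, 0, 0], [0, 0, 0]], [[0, 0, 0], [0, 0, 0]]]}}

```text
time_s: 16.47
tcp_pos: [0.3724, 0.0243, 0.1998]
eef_rot: [-3.105, -0.476, 0.0]
ft_force: [0.4, -0.1, 0.9]
opening: 0.0859
gripper_force: 0.0
```

```bash
python3 -c "
from bench import *
print(job_done())"
```

```text
the job is handed in; nothing more can be done
None
```

The job is handed in after about 16.5 s of robot time (no verdict was returned): the cap is nested in the other blue cap, and the dish, slid across the mat with its bearing in it, measures within about 2 mm of the green ring's centre.

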